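# Latch the mould carriage of a resin pouring station at its pouring position

## Robot

A 6-joint arm with a two-finger parallel gripper is mounted at the origin on the work surface. World frame = base frame: x ahead of the robot, y to its left, z up, the work surface at z = 0. Lengths are in mm, angles in rad, forces in N, time in s.
With the tool pointing down it reaches from about 350 to 925 mm from the base axis. Payload 6.4 kg.
Tool frame: the origin (TCP) lies on the front face of the gripper's body, between the roots of the fingers; the fingertips stand 73 mm ahead of it and the grasp point (between the pads) lies 54 mm ahead of it; z points along the fingers, y is the line along which they close (so a half turn about z gives the same grasp; the last joint's range is limited). The gripper opens to 85 mm and grips with 20 to 120 N. Pads are 22 mm wide; open, the fingers measure 114 mm over their backs; the gripper's body (76 mm by 85 mm) begins 54 mm behind the grasp point. The pads swing forward as they close: fully open they stand 13 mm farther back than shut.
Start: joints at [1.017, 0.245, 1.558, -0, 1.339, -0.174], TCP at [240.976, 603.693, 303.89] pointing down, gripper open.
Joint ranges: [-3.13, 3.13], [-1.02, 2.26], [0.13, 2.54], [-0.95, 4.09], [0.21, 2.88], [-2.74, 2.74]. Speed limits (rad/s): [2.57, 2.57, 3.14, 3.14, 3.14, 3.14].

## Interface

Orientations are given as [roll, pitch, yaw] about the fixed x, y, z axes, in that order (R = Rz(yaw) Ry(pitch) Rx(roll)).
In Python, from bench import manip, imaging, models gives the robot as it stands.
- The arm moves only by the tool step_arm, never from a script. Its argument "rows" is text: rows parted by semicolons, each of 7 numbers parted by spaces: the shift along the tool's x, y, z in mm, then the turn, a rotation vector about the tool's x, y, z in degrees, then the closure, from -1 (fully open) to 1 (shut), so that 0 is half open. In form: tx ty tz ax ay az fingers; .... A call has 1 to 5 rows; each row is the pose to reach, as a shift and turn from the pose commanded when the call began, along the tool's axes at that moment; what a row does not reach only later rows make up. A row lasts 1/10 s, in which the tool goes at most 50 mm and 8.59 degrees, less where a joint would pass 70% of its speed; a pose out of reach is approached as far as the arm can. A call with a gripper value outside its range is refused whole. The fingers move at their own pace and stop on an object; the grip force is fixed at half the most. Time passes only in rows, so rows that repeat a pose let the fingers close. It gives the time, the measured TCP pose, the force, the opening and the grip force at its end, in the units of the state.
- manip.state(): the state, without advancing time (a new reading comes with each control period).
- imaging.grab_frame(name): name is "side" or "top"; returns a dict with "image" (480x640x3 uint8, blue, green, red), "fovy" (degrees; the focal length in pixels is half the picture's height over the tangent of half this angle, whatever the lens; pixels are square), "cx", "cy" (the principal point, pixels), "distortion" ([k1, k2, p1, p2, k3] as OpenCV has them; the pictures are not rectified), "extrinsics" (4x4, takes a point from world to camera coordinates). Camera axes: x right, y down, z forward; pixel columns grow to the right and rows downward; lengths in mm; the calibration is good to about 2 mm. A picture is of the moment at which its call begins. There is no depth.
- manip.close_job(): hands the job in; it is judged then, once.
Trained networks look in the newest picture that a camera, given by its name, has taken for a name from the list of things; names that differ only in an ending like _2 or _b are one class to them, and where a whole thing is asked for, a point or a joint stands for the part that bears it (a point fixed in the world has none). Each returns a list of dicts, best first, with "score" (0 to 1); they miss things now and then, are a little off and sometimes report something else, mostly with a low value. They report only what shows in the picture. A call takes as long as a camera call. They do not tell look-alikes from the thing itself.
- models.spot_in(camera, target): "at" ([column, row] in pixels, amid what is visible of it).
- models.regions_of(camera, target): "mask" (480x640 bool, what is visible of it) and "at" ([column, row] in pixels, amid what is visible of it).
The state is a dict: "time": time; "q": joint angles; "joint_velocities": joint speeds; "tau": joint torques, N m; "position": TCP position; "ee_rot": TCP orientation; "contact_force": force on the tool from outside, world axes, zero at the start; "wrist_torque": the same for the moment, N m; "finger_gap": finger opening in mm; "grasp_force": force on a finger pad.
Only numpy, scipy, OpenCV 4.12 (cv2) and the standard library are available. Lean on these libraries where they do the work, as an engineer would, in place of code of your own. Each camera call takes 0.05 s, during which the arm holds its last target. There are 200 camera calls.

## Task

Bring the mould on the pouring station to its pouring position: with the fingertips push the orange face of the sprung carriage inwards until its tooth has passed the brass stop pin and the pin has sprung in behind it, but without running the carriage into the red bumpers. Then let go and draw clear, so that the spring brings the carriage back onto the pin and it stays latched there, with the middle cavity under the nozzle. Only push the carriage: do not touch the mould or the stop pin, keep the mould seated in its tray, and leave the cup, the bottle and the jar where they stand.

Things in the scene. Friction and masses are not known exactly. Their poses are not given: they have to be found in the camera images.
- station: Fixed aluminium base plate 385 x 180 x 12 mm on the table (x -75 to +310 mm, y -105 to +75 mm from the origin). Origin: on the table, on the carriage's centre line. Its x axis is level, the direction in which the carriage is pushed; z up. The dark housing of the stop pin, 34 x 22 mm and 52 mm high, stands at x 105, y -79 mm; a steel end wall, 46 mm high, at x 261 mm.
- carriage (a joint): Travel of the carriage along the station's x, in m: 0 = out (start); its tooth meets the stop pin at about 0.02; the pin springs in behind it just past 0.060; 0.060 = latched; 0.095 = touching the bumpers. The spring pushes back with about 5 N at 0, 8.5 N at 0.060, 10 N at 0.090, damping about 30 N per m/s; the pin adds up to about 3 N on the way in.
- push_face (a point): Centre of the flat upright orange face to push, 50 mm above the table; the face is 90 mm wide, spans 16 to 85 mm above the table and looks to the station's -x. Behind it is a solid block 50 mm long, then the blue tray. At joint value 0 it lies at x = -50 mm, y = 0 in the station's frame. It moves with the carriage; axes as the station's.
- nozzle_tip (a point): Lower tip of the clear nozzle, 88 mm above the table, at x 132 mm, y 0 in the station's frame. It hangs from a slim arm (185 to 199 mm above the table, x 120 to 295 mm) on a column at x 284 mm, with a blue collar 28 mm across round it.
- bumpers (a point): Midway between the faces of the two red bumpers (18 mm across, 60 mm apart) that the front of the tray would meet: x 239 mm in the station's frame, 31 mm above the table.
- tray_centre (a point): Where the mould's centre belongs in the blue tray of the carriage: 122 mm ahead of the push face, 41 mm above the table. The tray is 144 x 80 mm outside, with walls 4 mm thick that rise to 45 mm above the table. Moves with the carriage.
- mould_centre (a point): Centre of the loose white silicone mould, 130 x 66 x 40 mm, three round cavities in a row along its top, about 0.35 kg, lying in the tray with 3 mm play; its top is 60 mm above the table. Not to be touched.
- stop_pin (a joint): How far the brass stop pin is pushed outwards (the station's -y), in m: 0 = sprung in, about 0.011 = when the carriage's tooth is passing it.
- pin_top (a point): Top of the upright brass stop pin, 10 mm across, 60 mm above the table, beside the tray at x = 105 mm, y = -47 mm in the station's frame when sprung in; a brass rod leads from it outwards through the housing to a small knob. Not to be touched.
- cup_centre (a point): Centre of the loose green mixing cup, 70 mm across, 85 mm tall. Bystander.
- bottle_centre (a point): Centre of the loose small white bottle with a black cap, 42 mm across, 85 mm tall. Bystander.
- jar_centre (a point): Centre of the loose amber jar with a yellow cap, 56 mm across, 60 mm tall. Bystander.
Not all that is in view belongs to the job. What is shaped like the part that bears bottle_centre but green is not meant.

How it is judged:
By the outcome, as a careful person would: the job done as asked, in the order asked, and still so for the second after the job is handed in, with the robot touching nothing.
It also fails if it takes over 32 s, if anything falls off the work surface, if the arm or the gripper's body presses on something with over 40 N, if the wrist force passes 120 N, or if a joint passes its speed limit or range.

## Working session

There is one attempt and no reset: what is moved stays moved. The work goes in short steps, Python scripts to look and compute and a tool call to move; the robot and the scene stay as the last step left them, time stands still between calls to the robot, and variables do not carry over. Pictures are saved under pics/ and viewed, at most 10 in all, crops included, and the job is handed in when it is done.

Besides the shell and the picture viewer there is one more tool, called in YAML: its name, and indented under it one key for each argument. step_arm: Moves the arm, as the interface text tells. Its arguments: {"type":"object","properties":{"rows":{"type":"string"}},"required":["rows"]}

```bash
mkdir -p pics; cat > h.py <<'E'
import numpy as np, cv2
from bench import manip, imaging, models
def K(f):
    fl=240/np.tan(np.radians(f["fovy"])/2); return np.array([[fl,0,f["cx"]],[0,fl,f["cy"]],[0,0,1]])
def proj(f,P):
    E=np.array(f["extrinsics"]); r,_=cv2.Rodrigues(E[:3,:3])
    return cv2.projectPoints(np.array(P,float).reshape(-1,1,3),r,E[:3,3],K(f),np.array(f["distortion"],float))[0].reshape(-1,2)
def onz(f,uv,z):
    E=np.array(f["extrinsics"]); n=cv2.undistortPoints(np.array(uv,float).reshape(-1,1,2),K(f),np.array(f["distortion"],float)).reshape(-1,2)
    d=np.c_[n,np.ones(len(n))]@E[:3,:3]; c=-E[:3,:3].T@E[:3,3]
    return c+d*((z-c[2])/d[:,2])[:,None]
E
python3 - <<'E'
from h import *
s=manip.state(); print({k:np.round(s[k],3) for k in s})
ims=[]
for c in("top","side"):
    f=imaging.grab_frame(c); cv2.imwrite(f"pics/{c}0.png",f["image"])
    E=np.array(f["extrinsics"]); print(c,f["fovy"],np.round(-E[:3,:3].T@E[:3,3]))
    for t,z in dict(push_face=50,nozzle_tip=88,bumpers=31,mould_centre=60,pin_top=60,carriage=40,station=12,cup_centre=42,bottle_centre=42,jar_centre=30).items():
        for fn in ("spot_in","regions_of"):
            try:
                for d in getattr(models,fn)(c,t)[:3]:
                    print(c,t,fn,round(d["score"],2),np.round(d["at"]),np.round(onz(f,d["at"],z)[0]))
            except Exception as e: print(t,fn,e)
            break
E
```

```text
{'time': np.float64(0.0), 'q': array([ 1.017,  0.246,  1.559, -0.   ,  1.339, -0.174]), 'joint_velocities': array([-0.002,  0.001, -0.001, -0.001,  0.   , -0.001]), 'tau': array([ 0.0000e+00, -4.2952e+01, -3.2612e+01, -0.0000e+00,  6.0000e-03,
       -0.0000e+00]), 'position': array([240.742, 603.314, 302.742]), 'ee_rot': array([-3.14 , -0.   ,  2.762]), 'contact_force': array([-0.087,  0.097, -0.065]), 'wrist_torque': array([0.006, 0.041, 0.023]), 'grasp_force': np.float64(0.0), 'finger_gap': np.float64(85.696)}
top 46.345651304708944 [ 564.   22. 1093.]
top push_face spot_in 0.8 [385. 291.] [562. -85.  50.]
top nozzle_tip spot_in 0.79 [386. 210.] [708. -88.  88.]
top nozzle_tip spot_in 0.29 [473. 232.] [ 662. -246.   88.]
top bumpers spot_in 0.9 [381. 210.] [715. -85.  31.]
top bumpers spot_in 0.36 [386. 290.] [563. -88.  31.]
top mould_centre spot_in 0.75 [382. 247.] [643. -80.  60.]
top pin_top spot_in 0.73 [384. 293.] [558. -82.  60.]
top carriage spot_in 0.91 [387. 291.] [561. -89.  40.]
top station spot_in 0.94 [382. 211.] [716. -89.  12.]
top cup_centre spot_in 0.78 [293. 223
[... 607 characters left out ...]
pers spot_in 0.37 [272. 311.] [559. -83.  31.]
side mould_centre spot_in 0.7 [326. 294.] [635. -97.  60.]
side mould_centre spot_in 0.29 [383. 396.] [ 664. -297.   60.]
side pin_top spot_in 0.64 [372. 336.] [ 676. -196.   60.]
side pin_top spot_in 0.31 [328. 292.] [637. -92.  60.]
side carriage spot_in 0.58 [275. 316.] [ 562. -108.   40.]
side station spot_in 0.57 [380. 317.] [ 711. -100.   12.]
side cup_centre spot_in 0.76 [343. 234.] [695. 103.  42.]
side bottle_centre spot_in 0.95 [289. 212.] [612. 205.  42.]
side bottle_centre spot_in 0.67 [222. 220.] [489. 196.  42.]
side bottle_centre spot_in 0.61 [234. 253.] [508.  72.  42.]
side jar_centre spot_in 0.75 [383. 397.] [ 672. -269.   30.]
```

View pics/top0.png

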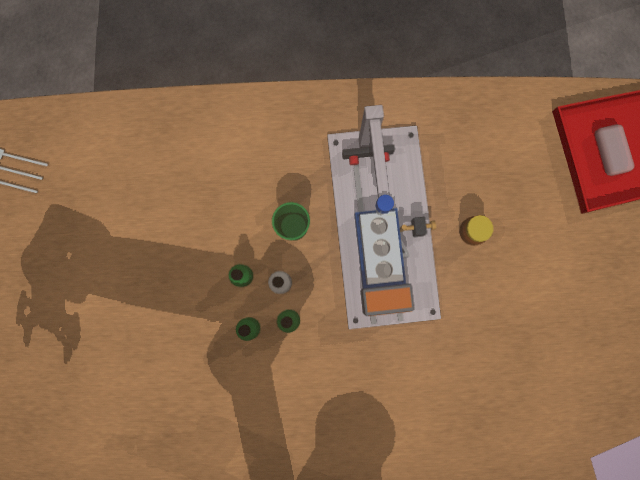

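View pics/side0.png

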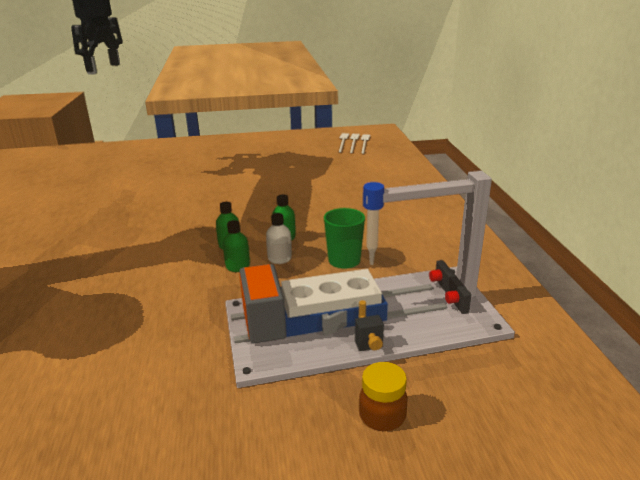

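The top view shows the station with plate corners near (328,135), (416,127), (440,318) and (349,329). The orange-topped block is at (388,300) and the mould at (381,247). There are four bottles: a white one at (280,283), and green look-alikes at (240,275), (248,328) and (288,321). The white one fits bottle_centre, and I won't touch any of them. The side view shows the same layout, with the pin at (362,310) and the jar at (383,397). Next I'll fit the station pose from both views.

```bash
cat > fit.py <<'E'
from h import *
from scipy.optimize import least_squares
def S(p,P):
    c,s=np.cos(p[2]),np.sin(p[2]); P=np.array(P,float); return np.c_[p[0]+c*P[:,0]-s*P[:,1],p[1]+s*P[:,0]+c*P[:,1],P[:,2]]
E
python3 - <<'E'
from fit import *
t=imaging.grab_frame("top"); s=imaging.grab_frame("side")
C=[[310,75,12],[310,-105,12],[-75,-105,12],[-75,75,12]]
pt=np.float32([[328,135],[416,127],[440,318],[349,329]]); ps=np.float32([[512,326],[240,373]])
def sub(im,p): return cv2.cornerSubPix(cv2.cvtColor(im,6),p.reshape(-1,1,2).copy(),(4,4),(-1,-1),(3,40,.01)).reshape(-1,2)
pt2=sub(t["image"],pt); ps2=sub(s["image"],ps); print(pt2,ps2)
for a,b in((pt,ps),(pt2,ps2)):
    f=lambda p:np.r_[proj(t,S(p,C))-a,proj(s,S(p,C[1:3]))-b].ravel()
    r=least_squares(f,[600,-85,.1],loss="soft_l1"); print(r.x,np.round(f(r.x),1))
    r2=least_squares(lambda p:(proj(t,S(p,C))-a).ravel(),[600,-85,.1]); print("top only",r2.x)
p=r.x; out=[]
L=[C+[C[0]], [[-50,-45,85],[-50,45,85],[0,45,85],[0,-45,85],[-50,-45,85],[-50,-45,16],[-50,45,16]],[[105,-47,60],[105,-47,12]],[[132,0,88],[132,0,190]],[[239,-30,31],[239,30,31]]]
for f,c,(x,y,w,h) in((t,"top",(300,90,160,260)),(s,"side",(210,160,320,240))):
    im=cv2.resize(f["image"],None,fx=2.4,fy=2.4,interpolation=2)
    for l in L: cv2.polylines(im,[np.int32(((proj(f,S(p,l))+.5)*2.4-.5)*8)],False,(255,255,0),1,16,3)
    out.append(im[int(y*2.4):int((y+h)*2.4),int(x*2.4):int((x+w)*2.4)])
h=590; im=np.hstack([cv2.resize(o,(int(o.shape[1]*k),int(o.shape[0]*k))) if 0 else np.pad(o,((0,max(0,624-o.shape[0])),(0,0),(0,0))) for o in out for k in[1]])
im=cv2.resize(im,(800,int(im.shape[0]*800/im.shape[1]))); cv2.imwrite("pics/fit.png",im); print(im.shape)
E
```

```text
[[327.39996  133.58707 ]
 [415.9581   124.933945]
 [440.5577   318.2086  ]
 [349.04358  329.0041  ]] [[512.      326.     ]
 [242.6912  373.35562]]
[ 5.70667463e+02 -8.21702246e+01  8.35613135e-02] [-3.6 -0.7 -1.7 -2.5  0.2  0.4 -1.5  0.6  2.3  3.4 -4.3  7.5]
top only [ 5.69555945e+02 -8.43627931e+01  7.46615436e-02]
[ 5.71495545e+02 -8.28687036e+01  8.14074444e-02] [-2.3  0.2 -1.  -0.8 -0.1 -0.2 -1.3  0.   3.2  3.9 -6.5  7.4]
top only [ 5.71090874e+02 -8.46302611e+01  7.66874277e-02]
(433, 800, 3)
```

View pics/fit.png

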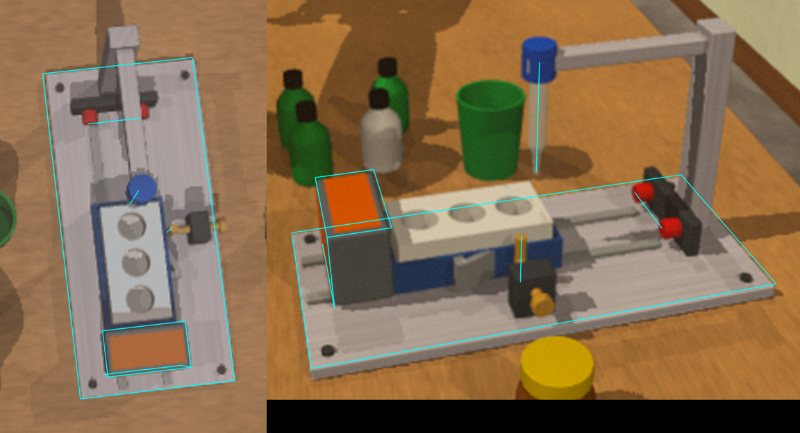

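The fit puts the station origin at about (571, -84) with a yaw of 0.078, so the push face is at about (521, -88). The overlay agrees with the pin, nozzle, bumpers and block. I'll travel at height first.

step_arm:
  rows: "-30 -38 0 0 0 0 1; -60 -76 0 0 0 0 1; -90 -114 0 0 0 0 1; -120 -152 0 0 0 0 1; -150 -190 0 0 0 0 1"

```text
time: 1.7
position: [310.0, 369.9, 304.0]
ee_rot: [3.141, 0.0, 2.762]
contact_force: [0.9, -0.3, 1.3]
finger_gap: 12.2
grasp_force: 0.0
```

step_arm:
  rows: "-30 -38 0 0 0 0 1; -60 -76 0 0 0 0 1; -90 -114 0 0 0 0 1; -120 -152 0 0 0 0 1; -150 -190 0 0 0 0 1"

```text
time: 2.2
position: [378.8, 137.8, 304.3]
ee_rot: [3.141, 0.001, 2.762]
contact_force: [1.2, 0.6, 0.1]
finger_gap: -0.1
grasp_force: 0.0
```

step_arm:
  rows: "-30 -38 0 0 0 0 1; -60 -76 0 0 0 0 1; -90 -114 0 0 0 0 1; -120 -152 0 0 0 0 1; -150 -190 0 0 0 0 1"

```text
time: 2.7
position: [447.8, -94.7, 304.3]
ee_rot: [3.141, 0.001, 2.761]
contact_force: [1.7, 1.5, -0.1]
finger_gap: 0.3
grasp_force: 0.0
```

step_arm:
  rows: "0 0 0 0 0 -7 1; 0 0 0 0 0 -14 1; 0 0 0 0 0 -20 1; 0 0 0 0 0 -26.2 1; 0 0 0 0 0 -26.2 1"

```text
time: 3.2
position: [447.6, -92.6, 304.0]
ee_rot: [-3.141, 0.0, -3.064]
contact_force: [-0.5, -0.4, 0.7]
finger_gap: 0.1
grasp_force: 0.0
```

step_arm:
  rows: "0 0 40 0 0 0 1; 0 0 80 0 0 0 1; 0 0 120 0 0 0 1; 0 0 160 0 0 0 1; 0 0 185 0 0 0 1"

```text
time: 3.7
position: [446.2, -91.8, 116.2]
ee_rot: [3.14, -0.003, -3.067]
contact_force: [0.5, -0.3, 0.0]
finger_gap: -0.1
grasp_force: 0.0
```

```bash
python3 - <<'E'
from h import *
s=manip.state(); print(s["position"],s["contact_force"])
o=[]
for c,(x,y,w,h) in(("top",(300,200,160,180)),("side",(150,130,260,292))):
    f=imaging.grab_frame(c)["image"][y:y+h,x:x+w]; o.append(cv2.resize(f,None,fx=590/h*.8,fy=590/h*.8,interpolation=2)[:470])
cv2.imwrite("pics/a.png",np.hstack(o)); 
E
```

```text
[446.22830733 -91.81933142 116.16785256] [ 0.45863393 -0.31778155  0.02498294]
```

View pics/a.png

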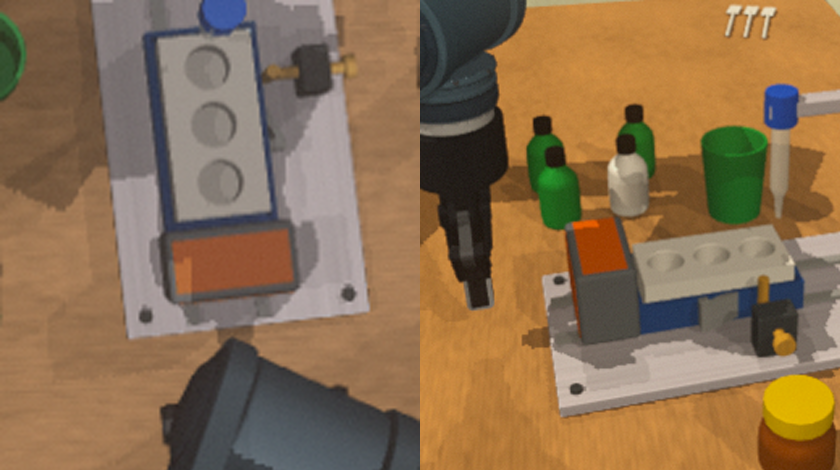

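The picture shows the closed fingertips (side view, about (480,300)) in front of the orange block, centred on it and clear of the bottles. Now I'll approach the face slowly.

step_arm:
  rows: "-15 0 -3 0 0 0 1; -30 0 -3 0 0 0 1; -42 0 -3 0 0 0 1; -50 0 -3 0 0 0 1; -54 0 -3 0 0 0 1"

```text
time: 4.3
position: [502.4, -88.4, 122.8]
ee_rot: [-3.141, 0.001, -3.064]
contact_force: [-0.2, 0.2, 1.2]
finger_gap: -0.0
grasp_force: 0.0
```

step_arm:
  rows: "-2 0 0 0 0 0 1; -4 0 0 0 0 0 1; -6 0 0 0 0 0 1; -8 0 0 0 0 0 1; -10 0 0 0 0 0 1"

```text
time: 4.8
position: [510.9, -87.6, 121.8]
ee_rot: [3.141, -0.002, -3.064]
contact_force: [-5.3, -1.2, 4.5]
finger_gap: -0.2
grasp_force: 2.7
```

step_arm:
  rows: "-6 0 0 0 0 0 1; -12 0 0 0 0 0 1; -18 0 0 0 0 0 1; -24 0 0 0 0 0 1; -30 0 0 0 0 0 1"

```text
time: 5.3
position: [539.9, -85.3, 121.6]
ee_rot: [3.141, -0.006, -3.064]
contact_force: [-10.6, -1.8, 8.6]
finger_gap: -0.2
grasp_force: 5.4
```

step_arm:
  rows: "-6 0 0 0 0 0 1; -12 0 0 0 0 0 1; -18 0 0 0 0 0 1; -24 0 0 0 0 0 1; -28 0 0 0 0 0 1"

```text
time: 5.8
position: [567.7, -83.2, 121.6]
ee_rot: [3.141, -0.006, -3.064]
contact_force: [-9.8, -1.3, 7.4]
finger_gap: -0.1
grasp_force: 4.9
```

step_arm:
  rows: "-4 0 0 0 0 0 1; -8 0 0 0 0 0 1; -12 0 0 0 0 0 1; -12 0 0 0 0 0 1; -12 0 0 0 0 0 1"

```text
time: 6.3
position: [579.8, -82.3, 121.6]
ee_rot: [3.141, -0.005, -3.064]
contact_force: [-8.6, -1.4, 6.5]
finger_gap: 0.0
grasp_force: 4.5
```

```bash
python3 - <<'E'
from h import *
s=manip.state(); print(s["position"],s["contact_force"])
o=[]
for c,(x,y,w,h) in(("top",(300,90,160,180)),("side",(230,150,260,292))):
    f=imaging.grab_frame(c)["image"][y:y+h,x:x+w]; o.append(cv2.resize(f,None,fx=590/h*.75,fy=590/h*.75,interpolation=2)[:442])
cv2.imwrite("pics/b.png",np.hstack(o)); 
E
```

```text
[579.75335867 -82.30078595 121.61029819] [-8.59393639 -1.37709148  6.45140421]
```

View pics/b.png

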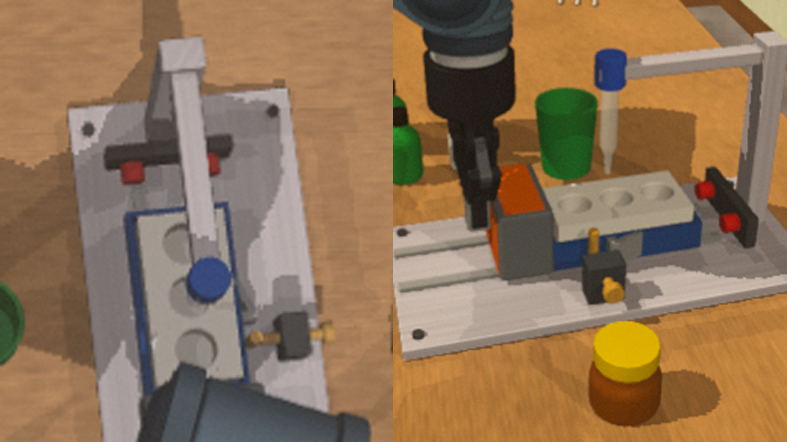

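The picture shows the tooth (side view, about (625,245)) past the pin (594,245). The pin is sprung back in, and the tray still has about 20 mm to the bumpers. Now I'll release gently.

step_arm:
  rows: "3 0 0 0 0 0 1; 6 0 0 0 0 0 1; 9 0 0 0 0 0 1; 12 0 0 0 0 0 1; 15 0 0 0 0 0 1"

```text
time: 6.9
position: [566.2, -83.3, 121.9]
ee_rot: [-3.142, 0.001, -3.064]
contact_force: [0.2, -0.0, 0.2]
finger_gap: -0.1
grasp_force: 0.0
```

step_arm:
  rows: "4 0 0 0 0 0 1; 10 0 0 0 0 0 1; 20 0 0 0 0 0 1; 40 0 0 0 0 0 1; 60 0 0 0 0 0 1"

```text
time: 7.4
position: [505.3, -87.9, 121.8]
ee_rot: [3.142, -0.0, -3.064]
contact_force: [0.1, 0.4, 0.2]
finger_gap: -0.0
grasp_force: 0.0
```

step_arm:
  rows: "20 0 0 0 0 0 1; 40 0 0 0 0 0 1; 60 0 0 0 0 0 1; 60 0 0 0 0 0 1; 60 0 0 0 0 0 1"

```text
time: 7.9
position: [446.6, -92.7, 122.1]
ee_rot: [-3.141, 0.001, -3.065]
contact_force: [0.4, -1.1, 0.8]
finger_gap: 0.1
grasp_force: 0.0
```

```bash
python3 - <<'E'
from h import *
s=manip.state(); print(s["position"],s["contact_force"])
o=[]
for c,(x,y,w,h) in(("top",(300,90,160,240)),("side",(230,150,260,292))):
    f=imaging.grab_frame(c)["image"][y:y+h,x:x+w]; o.append(cv2.resize(f,None,fx=590/h*.9,fy=590/h*.9,interpolation=2)[:530])
cv2.imwrite("pics/c.png",np.hstack([p[:525] for p in o])[:, :800]); 
E
```

```text
[446.6232834  -92.7059706  122.11769966] [ 0.3971436  -1.09126546  0.80987965]
```

View pics/c.png

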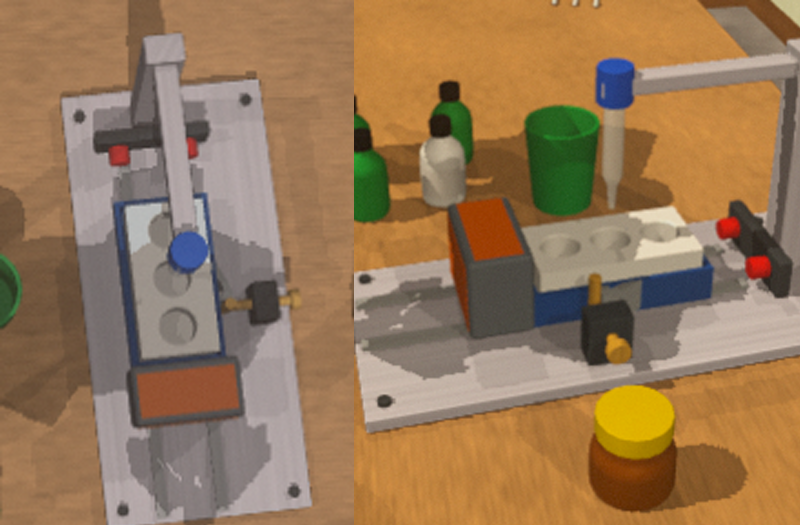

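The picture shows the carriage latched: the block is about 60 mm in (top view, about (187,392)) and the middle cavity is under the nozzle. The mould is seated, the arm is clear and the bystanders haven't moved.

```bash
python3 -c "
from bench import manip; print(manip.close_job())"
```

```text
the job is handed in; nothing more can be done
None
```

The carriage is latched on the stop pin with the middle cavity under the nozzle and the arm drawn clear; the job was handed in after about 8 s of the 32 s allowed.

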